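Jack up the front of an optical breadboard and hold it

TASK

Slide the little lever jack under the breadboard's marked lift point (the bracket with the round boss on top), feeling for the place where the saddle comes up against the bracket's down-turned lip, centred sideways below the boss. Then pump the handle: one trial stroke all the way down and all the way back up, so that the board rises and settles again, and then a second stroke all the way down. Finish while holding the handle down, so that the jack alone keeps the front of the board up; do not lift the board by hand and leave the other things on the desk alone.

Things in the scene. Friction and masses are not known exactly. Their poses are not given: they have to be found in the camera images.
- jack: Loose grey lever jack, 0.8 kg, on the desk. Origin: on the underside of its base, below the middle of the pump block; x forward to the saddle, y left, z up. Base plate 195 x 70 x 8 mm (x -100 to +95). The pump block, 40 x 40 mm, 8 to 62 mm above the desk, can be gripped across y from above. A 30 mm round sleeve 70 mm ahead carries the saddle; handle at the back. Slides at 4 to 6 N.
- saddle (a point): Centre of the flat top of the jack's saddle, a steel disc 36 mm across and 8 mm thick; 70 mm ahead of the jack's origin and 55 mm above the desk with the handle up. Pressing the handle raises it by 50 mm per rad (30 mm in a full stroke).
- handle_bar (a point): Centre of the black cross bar at the end of the jack's handle, 20 mm thick and 70 mm long along the jack's y; 140 mm from the pivot. Handle up: 151 mm behind the jack's origin and 120 mm above the desk; fully down: 170 mm behind and 40 mm above the desk.
- handle (a joint): Handle angle, rad: 0 up (30 degrees above level), 0.6 fully down (4 degrees below level, firm stop, lift point then about 83 mm up). Its pivot is 30 mm behind the jack's origin, 50 mm above the desk. A spring and the load push it back up when let go; pressing down on the bar takes 1 to 4 N empty, 8 to 12 N with the board on the saddle.
- stand: Fixed stand of the black optical breadboard (300 deep x 450 wide x 13 mm, top 78 mm above the desk, optics on it). Origin: on the desk below the middle of its front edge (towards the robot); x backwards under the board, y left, z up. Front rests 40 mm square stand 190 mm either side; the space between is open. It hinges at its rear edge. The plain tab at the right end is not the lift point.
- lift_point (a point): Where the saddle's centre belongs: on the underside of the steel lift bracket, below the round boss (24 mm across) on its top. Axes as the stand's. Board down: 63 mm above the desk, 8 mm above the lowered saddle. The bracket, clamped fast, is 55 mm wide and sticks out 27 mm in front of this point; its lip hangs 18 mm down, front face 18 mm behind this point, where the saddle's rim meets it.
- driver_stand: Bystander: upright stand of red-handled hex drivers, base 70 mm across, 130 mm high; origin at the centre of its foot.
- carton: Bystander: cardboard carton 90 x 120 x 50 mm; origin under its centre.
- screwdriver: Bystander: screwdriver with red handle lying on the desk; origin under its middle.

How it is judged:
By the outcome, as a careful person would: the job done as asked, in the order asked, and still so for the second after the job is handed in, while the arm keeps its last pose, push and grip.
It also fails if it takes over 72 s, if anything falls off the work surface, if the arm or the gripper's body presses on something with over 40 N, if the wrist force passes 120 N, or if a joint passes its speed limit or range.

ROBOT

A 6-joint arm with a two-finger parallel gripper is mounted at the origin on the work surface. World frame = base frame: x ahead of the robot, y to its left, z up, the work surface at z = 0. Lengths are in m, angles in rad, forces in N, time in s.
With the tool pointing down it reaches from about 0.3 to 0.775 m from the base axis. Payload 14.6 kg.
Tool frame: the origin (TCP) lies midway between the tips of the shut fingers; the grasp point (between the pads) lies bot.pinch_z behind it (bot.pinch_z is the distance from the TCP to the grasp point, in m); z points along the fingers, y is the line along which they close (so a half turn about z gives the same grasp; the last joint's range is limited). The gripper opens to 85 mm and grips with 20 to 120 N. Pads are 22 mm wide; open, the fingers measure 114 mm over their backs; the gripper's body (76 mm by 85 mm) begins 54 mm behind the grasp point. The pads swing forward as they close: fully open they stand 13 mm farther back than shut.
Start: joints at [1.218, 0.3, 1.521, -0, 1.321, -0.067], TCP at [0.155, 0.528, 0.231] pointing down, gripper open.
Joint ranges: [-3.03, 3.03], [-0.79, 2.21], [0.23, 2.52], [-1.04, 4.18], [0, 3.07], [-2.55, 2.55]. Speed limits (rad/s): [2.22, 2.22, 2.57, 3.14, 3.14, 3.14].

INTERFACE

Orientations are given as [roll, pitch, yaw] about the fixed x, y, z axes, in that order (R = Rz(yaw) Ry(pitch) Rx(roll)).
In Python, from plant import bot gives the robot as it stands.
- The arm moves only by the tool drive_tool, never from a script. Its arguments are lists of equal length, an entry for each row: "delta_pos": the shift along the tool's x, y, z scaled (see below), a list of three; "rot": the turn, a rotation vector about the tool's x, y, z scaled (see below), a list of three. In form: {"delta_pos": [[x, y, z], ...], "rot": [[wx, wy, wz], ...]}. A call has 1 to 8 rows; each row is the pose to reach, as a shift and turn from the pose commanded when the call began, along the tool's axes at that moment; what a row does not reach only later rows make up. The controller multiplies each number of a shift by 0.4 m and each number of a turn by 90 degrees. A row lasts 1/8 s, in which the tool goes at most 62.5 mm and 10.7 degrees, less where a joint would pass 70% of its speed; a pose out of reach is approached as far as the arm can. A call with a number of a shift or a turn outside -1 to 1 is refused whole. A call with a gripper value outside its range is refused whole. "claw" is the finger opening in mm, from 0 to 85.4, set as the call begins (left out, the last holds). The fingers move at their own pace and stop on an object; the grip force is fixed at half the most. Time passes only in rows, so rows that repeat a pose let the fingers close. It gives the time, the measured TCP pose, the force, the opening and the grip force at its end, in the units of the state.
- bot.observe(): the state, without advancing time (a new reading comes with each control period).
- bot.grab_frame(name): name is "scene" or "top" or "wrist"; returns the picture (400x640x3 uint8, blue, green, red); there is no depth.
- bot.camera_model(name): a dict with "intrinsics" (3x3 intrinsics, pixels), "T" (4x4, takes a point from camera to world coordinates). Camera axes: x right, y down, z forward; pixel columns grow to the right and rows downward; lengths in m; the calibration is good to about 2 mm. A picture is of the moment at which its call begins: read the wrist's pose just before it. camera_model takes no time and is no camera call; for the wrist camera it gives the pose at the moment of the call.
- bot.job_done(): hands the job in; it is judged then, once.
Trained networks look in the newest picture that a camera, given by its name, has taken for a name from the list of things; names that differ only in an ending like _2 or _b are one class to them, and where a whole thing is asked for, a point or a joint stands for the part that bears it (a point fixed in the world has none). Each returns a list of dicts, best first, with "conf" (0 to 1); they miss things now and then, are a little off and sometimes report something else, mostly with a low value. They report only what shows in the picture. A call takes as long as a camera call.
- bot.recognise(name, camera): "centre" ([x, y, z] in m, in world coordinates, good to about 4 mm: the middle of the surface that is visible of it).
The state is a dict: "time_s": time; "joint_pos": joint angles; "joint_vel": joint speeds; "joint_torque": joint torques, N m; "tcp_pos": TCP position; "eef_rot": TCP orientation; "contact_force": force on the tool from outside, world axes, zero at the start; "ft_torque": the same for the moment, N m; "grip_width": finger opening in m; "grasp_force": force on a finger pad.
Only numpy, scipy, OpenCV 4.12 (cv2) and the standard library are available. Lean on these libraries where they do the work, as an engineer would, in place of code of your own. Each camera call takes 0.05 s, during which the arm holds its last target. There are 200 camera calls.

## Working session

There is one attempt and no reset: what is moved stays moved. The work goes in short steps, Python scripts to look and compute and a tool call to move; the robot and the scene stay as the last step left them, time stands still between calls to the robot, and variables do not carry over. Pictures are saved under pics/ and viewed, at most 10 in all, crops included, and the job is handed in when it is done.

Besides the shell and the picture viewer there is one more tool, called after "Request:" as a command line: name --argument value ..., lists and objects as JSON in quotes. drive_tool: Moves the arm, as the interface text tells. Its arguments: {"type":"object","properties":{"delta_pos":{"type":"array"},"rot":{"type":"array"},"claw":{"type":"number"}},"required":["delta_pos","rot"]}

```bash
mkdir -p pics; cat > h.py <<'E'
import numpy as np, cv2
from plant import bot
from scipy.spatial.transform import Rotation as R
def snap(c,f):
    im=bot.grab_frame(c); cv2.imwrite('pics/'+f,im); return im
def ray(c,u,v,z):
    m=bot.camera_model(c);K=np.array(m['intrinsics']);T=np.array(m['T'])
    d=T[:3,:3]@np.linalg.solve(K,[u,v,1.]);o=T[:3,3]
    return o+d*(z-o[2])/d[2]
def proj(c,p):
    m=bot.camera_model(c);K=np.array(m['intrinsics']);T=np.linalg.inv(np.array(m['T']))
    q=K@(T[:3,:3]@np.array(p)+T[:3,3]); return q[:2]/q[2]
def st():
    s=bot.observe(); print({k:np.round(s[k],4).tolist() for k in ['time_s','joint_pos','tcp_pos','eef_rot','contact_force','grip_width','grasp_force']}); return s
E
python3 - <<'E'
from h import *
st(); print(bot.pinch_z)
for c in ['top','scene']:
    snap(c,c+'1.png')
    for n in ['jack','saddle','handle_bar','stand','lift_point','driver_stand','carton','screwdriver']:
        print(c,n,[(np.round(d['centre'],3).tolist(),round(d['conf'],2)) for d in bot.recognise(n,c)[:2]])
E
```

```text
{'time_s': 0.0, 'joint_pos': [1.2184, 0.3005, 1.5216, -0.0, 1.3207, -0.0666], 'tcp_pos': [0.155, 0.5274, 0.2307], 'eef_rot': [-3.1404, -0.0001, 2.8558], 'contact_force': [-0.0878, -0.1004, 0.973], 'grip_width': 0.085, 'grasp_force': 0.0}
0.0187
top jack []
top saddle [([0.59, -0.173, 0.05], 0.71), ([0.498, -0.206, 0.024], 0.15)]
top handle_bar [([0.405, -0.25, 0.121], 0.84), ([0.569, -0.443, 0.047], 0.35)]
top stand [([0.84, 0.011, 0.079], 0.75)]
top lift_point [([0.691, 0.037, 0.079], 0.58)]
top driver_stand [([0.58, 0.327, 0.053], 0.69)]
top carton [([0.566, -0.442, 0.051], 0.95)]
top screwdriver [([0.339, 0.28, 0.026], 0.93)]
scene jack [([0.537, -0.2, 0.028], 0.61)]
scene saddle []
scene handle_bar [([0.413, -0.25, 0.116], 0.64), ([0.588, -0.437, 0.047], 0.2)]
scene stand [([0.877, 0.014, 0.078], 0.63)]
scene lift_point [([0.691, 0.036, 0.074], 0.59), ([0.412, -0.249, 0.113], 0.58)]
scene driver_stand [([0.605, 0.327, 0.058], 0.7)]
scene carton [([0.585, -0.438, 0.05], 0.88)]
scene screwdriver [([0.35, 0.282, 0.017], 0.63)]
```

View pics/top1.png

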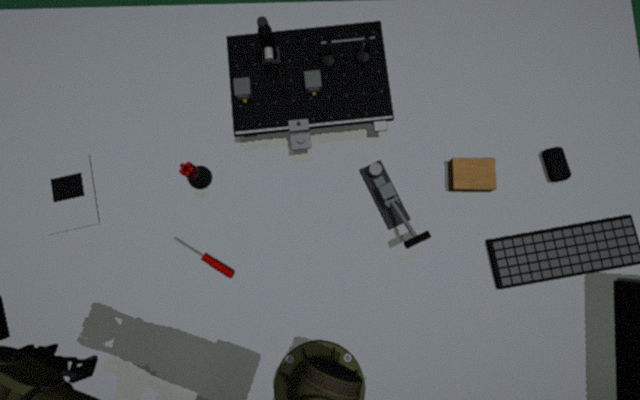

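View pics/scene1.png

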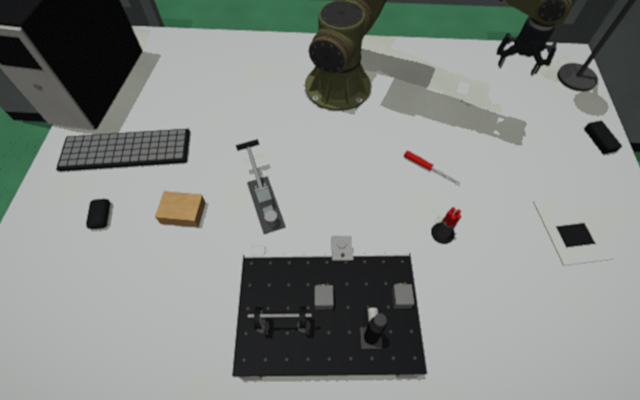

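The top view shows the jack at about (385,195), with its bar at (417,239) and the lift bracket and boss at (300,141). The plain tab is at (380,126). The scene view agrees, and the network positions fit the jack's geometry: saddle to bar is 0.20 m in plan against about 0.22 m. Next I refine the directions from edges.

```bash
cat >> h.py <<'E'
def plan(pos,yaw_deg,cmd=None,cyaw=None):
    "shift and turn numbers from current (or commanded) pose to a tool-down pose"
    s=bot.observe(); p=np.array(cmd if cmd is not None else s['tcp_pos'])
    r=R.from_euler('xyz',s['eef_rot'] if cyaw is None else [np.pi,0,np.radians(cyaw)]); g=R.from_euler('xyz',[np.pi,0,np.radians(yaw_deg)])
    print('delta',np.round(r.inv().apply(np.array(pos)-p)/0.4,4),'rot',np.round((r.inv()*g).as_rotvec(degrees=True)/90,4))
E
python3 - <<'E'
from h import *
im=cv2.imread('pics/top1.png'); g=cv2.cvtColor(im,cv2.COLOR_BGR2GRAY)
def rect(x0,y0,x1,y1,t,z):
    m=np.zeros_like(g); m[y0:y1,x0:x1]=(g[y0:y1,x0:x1]<t)
    m=cv2.morphologyEx(m,cv2.MORPH_OPEN,np.ones((3,3)))
    n,l,s,c=cv2.connectedComponentsWithStats(m); k=1+np.argmax(s[1:,4])
    b=cv2.boxPoints(cv2.minAreaRect(np.argwhere(l==k)[:,::-1].astype(np.float32)))
    w=np.array([ray('top',*q,z) for q in b]); print(s[k],np.round(w,3).tolist(),'yaws',[round(np.degrees(np.arctan2(*(w[(i+1)%4]-w[i])[1::-1])),1) for i in range(2)], 'len',[round(np.linalg.norm(w[(i+1)%4]-w[i]),3) for i in range(2)])
rect(215,10,400,137,60,.078)
rect(350,150,412,232,125,.008)
for n,u,v,z in [('boss',300,141,.078),('saddle',376,169,.055),('bar',417,239,.125)]: print(n,np.round(ray('top',u,v,z),3))
x,y=270,100; cv2.imwrite('pics/c1.png',cv2.resize(im[105:255,260:440],None,fx=4,fy=4,interpolation=cv2.INTER_CUBIC))
E
```

```text
[  227    17   166   114 14224] [[1.036, 0.255, 0.078], [1.074, -0.207, 0.078], [0.739, -0.223, 0.078], [0.704, 0.221, 0.078]] yaws [np.float64(-85.4), np.float64(-177.3)] len [np.float64(0.464), np.float64(0.336)]
[ 359  160   53   72 1896] [[0.601, -0.123, 0.008], [0.635, -0.195, 0.008], [0.424, -0.287, 0.008], [0.392, -0.217, 0.008]] yaws [np.float64(-64.5), np.float64(-156.4)] len [np.float64(0.079), np.float64(0.23)]
boss [0.67  0.037 0.078]
saddle [ 0.59  -0.173  0.055]
bar [ 0.39  -0.261  0.125]
```

View pics/c1.png

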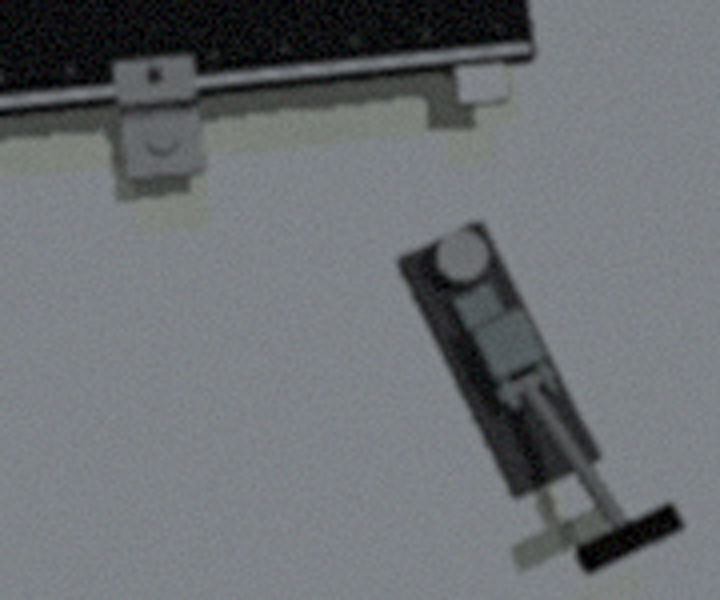

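The crop shows the saddle at full-image pixel (375.5,168), the block top at (387,190) and the boss at (300.5,140). The jack's yaw is about 24.5° and the board's about 5°.

```bash
python3 - <<'E'
from h import *
print('block',ray('top',387,190,.062),'boss',ray('top',300.5,140,.072),'saddle',ray('top',375.5,168.2,.055))
plan([0.526,-0.202,0.2],24.5)
E
```

```text
block [ 0.52892642 -0.20031871  0.062     ] boss [0.67448487 0.03589563 0.072     ] saddle [ 0.59264907 -0.17219609  0.055     ]
delta [-1.404  -1.4888  0.0782] rot [ 0.     -0.      1.5458]
```

Request:
drive_tool --delta_pos '[[-0.7,-0.745,0],[-0.7,-0.745,0],[-0.7,-0.745,0],[-0.7,-0.745,0],[-0.7,-0.745,0],[-0.7,-0.745,0],[-0.7,-0.745,0],[-0.7,-0.745,0]]' --rot '[[0,0,0.77],[0,0,0.77],[0,0,0.77],[0,0,0.77],[0,0,0.77],[0,0,0.77],[0,0,0.77],[0,0,0.77]]'

```text
time_s: 1.9
tcp_pos: [0.3404, 0.1614, 0.2314]
eef_rot: [3.141, -0.0, 1.642]
contact_force: [-1.1, 0.9, 0.3]
grip_width: 0.0852
grasp_force: 0.0
```

```bash
python3 - <<'E'
from h import *
st(); plan([0.527,-0.201,0.2],24.5)
E
```

```text
{'time_s': 1.9, 'joint_pos': [0.3455, -0.1001, 1.9606, -0.0001, 1.2806, 0.2741], 'tcp_pos': [0.3404, 0.1614, 0.2314], 'eef_rot': [3.1411, -0.0, 1.6422], 'contact_force': [-1.1386, 0.8995, 0.2839], 'grip_width': 0.0852, 'grasp_force': 0.0}
delta [-0.9369  0.4007  0.0788] rot [ 2.000e-04 -2.000e-04  7.732e-01]
```

Request:
drive_tool --delta_pos '[[-0.937,0.4,0.079],[-0.937,0.4,0.079],[-0.937,0.4,0.079],[-0.937,0.4,0.079],[-0.937,0.4,0.079],[-0.937,0.4,0.079],[-0.937,0.4,0.079],[-0.937,0.4,0.079]]' --rot '[[0,0,0.773],[0,0,0.773],[0,0,0.773],[0,0,0.773],[0,0,0.773],[0,0,0.773],[0,0,0.773],[0,0,0.773]]'

```text
time_s: 2.9
tcp_pos: [0.5282, -0.1994, 0.1987]
eef_rot: [-3.141, 0.001, 0.431]
contact_force: [0.3, 0.8, -0.3]
grip_width: 0.0853
grasp_force: 0.0
```

```bash
python3 - <<'E'
from h import *
st(); im=snap('wrist','w1.png')
for n in ['jack','saddle','handle_bar','lift_point']:
    print(n,[(np.round(d['centre'],3).tolist(),round(d['conf'],2)) for d in bot.recognise(n,'wrist')[:2]])
E
```

```text
{'time_s': 2.9, 'joint_pos': [-0.4258, 0.3605, 1.5184, 0.0, 1.264, 0.7138], 'tcp_pos': [0.5282, -0.1994, 0.1987], 'eef_rot': [-3.1406, 0.0008, 0.4312], 'contact_force': [0.3252, 0.8233, -0.2629], 'grip_width': 0.0853, 'grasp_force': 0.0}
jack [([0.524, -0.203, 0.033], 0.56)]
saddle [([0.593, -0.17, 0.053], 0.72)]
handle_bar []
lift_point [([0.417, -0.245, 0.107], 0.73)]
```

View pics/w1.png

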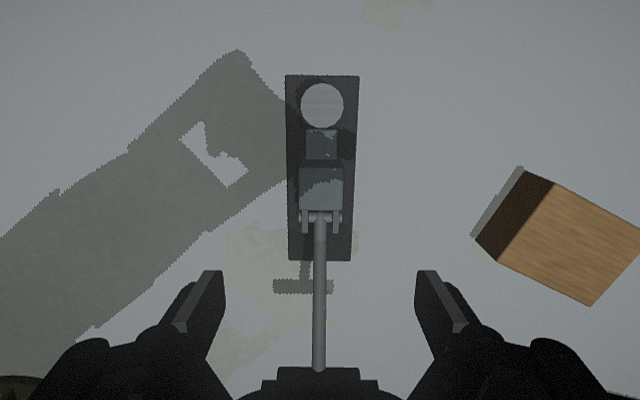

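The wrist view shows the saddle at (322,105) and the block top at about (321,186). The plate corners are (286,76), (358,76), (289,261) and (352,261).

```bash
python3 - <<'E'
from h import *
s=ray('wrist',322,105,.055); c=[ray('wrist',u,v,.008) for u,v in [(286,76),(358,76),(289,261),(352,261)]]
print('saddle',s); print(np.round(c,4))
f=(c[0]+c[1])/2;b=(c[2]+c[3])/2;d=f-b;y=np.arctan2(d[1],d[0]);print('len',np.linalg.norm(d[:2]),np.linalg.norm(c[0]-c[1]),'yaw',np.degrees(y))
print('orig saddle',s[:2]-.07*np.array([np.cos(y),np.sin(y)]),'orig plate',(f+b)[:2]/2+.0025*d[:2]/np.linalg.norm(d[:2]))
print('blk',[ray('wrist',u,v,.062) for u,v in [(300,167),(342,167),(300,211),(342,211)]])
o=s[:2]-.07*np.array([np.cos(y),np.sin(y)])
plan([*o,.026],np.degrees(y)); st()
E
```

```text
saddle [ 0.59153629 -0.16924469  0.055     ]
[[ 0.5989 -0.1293  0.008 ]
 [ 0.6271 -0.19    0.008 ]
 [ 0.422  -0.208   0.008 ]
 [ 0.4516 -0.272   0.008 ]]
len 0.19365873053986357 0.06690656764061394 yaw 24.51632286790192
orig saddle [ 0.52784727 -0.19829136] orig plate [ 0.52717336 -0.19876949]
blk [array([ 0.53810056, -0.17349501,  0.062     ]), array([ 0.55310121, -0.2058672 ,  0.062     ]), array([ 0.50157632, -0.18958864,  0.062     ]), array([ 0.51726549, -0.22344911,  0.062     ])]
delta [-2.000e-04  1.800e-03  4.351e-01] rot [ 0.0001 -0.0002  0.0041]
{'time_s': 3.15, 'joint_pos': [-0.4234, 0.3557, 1.5215, 0.0001, 1.264, 0.7129], 'tcp_pos': [0.5275, -0.1976, 0.2], 'eef_rot': [3.1414, -0.0003, 0.4344], 'contact_force': [0.4681, 0.6607, 0.056], 'grip_width': 0.0853, 'grasp_force': 0.0}
```

Request:
drive_tool --delta_pos '[[0,0.002,0.13],[0,0.002,0.26],[0,0.002,0.36],[0,0.002,0.42],[0,0.002,0.445],[0,0.002,0.445]]' --rot '[[0,0,0.004],[0,0,0.004],[0,0,0.004],[0,0,0.004],[0,0,0.004],[0,0,0.004]]'

```text
time_s: 3.9
tcp_pos: [0.528, -0.1992, 0.0221]
eef_rot: [3.141, -0.0, 0.427]
contact_force: [0.4, -0.5, 0.4]
grip_width: 0.0851
grasp_force: 0.0
```

Request:
drive_tool --delta_pos '[[0,0,0],[0,0,0],[0,0,0],[0,0,0],[0,0,0]]' --rot '[[0,0,0],[0,0,0],[0,0,0],[0,0,0],[0,0,0]]' --claw 30

```text
time_s: 4.53
tcp_pos: [0.5283, -0.1998, 0.0226]
eef_rot: [3.14, -0.001, 0.426]
contact_force: [-0.3, -0.4, 6.2]
grip_width: 0.0393
grasp_force: 62.0
```

```bash
python3 - <<'E'
from h import *
st()
y=np.radians(5.2); u=np.array([np.cos(y),np.sin(y)])
lp=np.array([.690-.0155,.0355]); print('origin at contact if boss .6745:',lp-.07*u)
o=lp-.07*u-.06*u; print(o); plan([*o,.022],5.2)
E
```

```text
{'time_s': 4.525, 'joint_pos': [-0.4264, 0.5873, 1.6443, -0.0001, 0.9085, 0.7186], 'tcp_pos': [0.5283, -0.1998, 0.0226], 'eef_rot': [3.1404, -0.0009, 0.4258], 'contact_force': [-0.3469, -0.3519, 6.2392], 'grip_width': 0.0393, 'grasp_force': 62.0392}
origin at contact if boss .6745: [0.60478809 0.02915572]
[0.54503503 0.02371776]
delta [ 0.2689 -0.4917  0.0011] rot [ 0.0006 -0.0007  0.2133]
```

Request:
drive_tool --delta_pos '[[0.02,-0.04,-0.001],[0.06,-0.12,-0.001],[0.11,-0.2,-0.001],[0.16,-0.29,-0.001],[0.21,-0.38,-0.001],[0.25,-0.45,-0.001],[0.269,-0.492,-0.001],[0.269,-0.492,-0.001]]' --rot '[[0,0,0.02],[0,0,0.05],[0,0,0.09],[0,0,0.13],[0,0,0.17],[0,0,0.2],[0,0,0.213],[0,0,0.213]]'

```text
time_s: 5.52
tcp_pos: [0.5448, 0.0255, 0.0226]
eef_rot: [-3.141, -0.001, 0.093]
contact_force: [0.7, 7.0, 3.0]
grip_width: 0.0393
grasp_force: 62.5
```

```bash
python3 - <<'E'
from h import *
st(); im=snap('wrist','w2.png')
for n in ['lift_point','saddle','stand']:
    print(n,[(np.round(d['centre'],3).tolist(),round(d['conf'],2)) for d in bot.recognise(n,'wrist')[:2]])
E
```

```text
{'time_s': 5.525, 'joint_pos': [-0.0208, 0.5537, 1.7014, 0.0011, 0.8855, 1.4566], 'tcp_pos': [0.5448, 0.0255, 0.0226], 'eef_rot': [-3.1409, -0.001, 0.0927], 'contact_force': [0.6748, 6.9879, 3.0019], 'grip_width': 0.0393, 'grasp_force': 62.55}
lift_point [([0.649, 0.019, 0.065], 0.81)]
saddle [([0.619, 0.033, 0.051], 0.89)]
stand [([0.651, 0.025, 0.069], 0.81)]
```

View pics/w2.png

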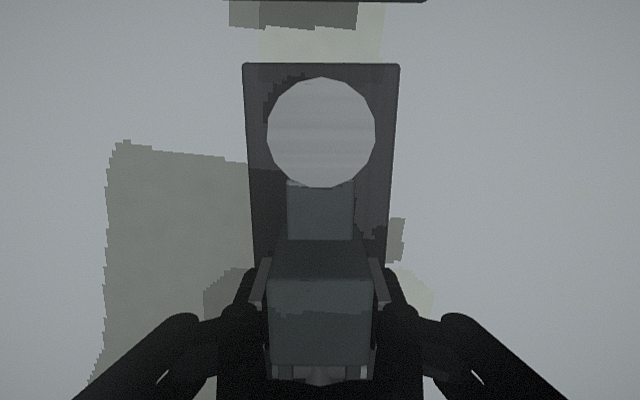

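The wrist view shows the saddle centred at (321,131). The bracket's front edge is just visible in row 0–2, columns 222–427.

```bash
python3 - <<'E'
from h import *
im=cv2.imread('pics/w2.png',0)
for r in (0,1,2,3): 
    a=np.where(im[r]<60)[0]; print(r,a.min() if len(a) else None,a.max() if len(a) else None,len(a))
for z in (.063,.067):
    L=ray('wrist',224,1,z);Rr=ray('wrist',426,1,z); print(z,L,Rr,np.linalg.norm(L-Rr),(L+Rr)/2)
s=ray('wrist',321,131.5,.055);print('sad',s); p=st()['tcp_pos']; print('dir tcp->saddle',np.degrees(np.arctan2(s[1]-p[1],s[0]-p[0])),np.linalg.norm((s-p)[:2]))
c=[ray('wrist',u,v,.008) for u,v in [(243,64),(400,64),(257,260),(387,260)]]
d=c[0]+c[1]-c[2]-c[3]; print('plate yaw',np.degrees(np.arctan2(d[1],d[0])), np.linalg.norm(c[0]-c[1]))
E
```

```text
0 252 425 172
1 326 423 98
2 418 421 4
3 None None 0
0.063 [0.64747083 0.05992061 0.063     ] [0.65232117 0.00690932 0.063     ] 0.053232713438564956 [0.649896   0.03341496 0.063     ]
0.067 [0.64672219 0.0588492  0.067     ] [0.65138046 0.0079371  0.067     ] 0.05112475394792873 [0.64905133 0.03339315 0.067     ]
sad [0.6150568  0.03118725 0.055     ]
{'time_s': 5.725, 'joint_pos': [-0.0227, 0.5537, 1.7015, 0.0012, 0.8854, 1.4555], 'tcp_pos': [0.5449, 0.0244, 0.0226], 'eef_rot': [-3.1408, -0.0011, 0.0918], 'contact_force': [0.2192, 6.4961, 2.4704], 'grip_width': 0.0394, 'grasp_force': 62.5088}
dir tcp->saddle 5.486855448386518 0.07050335477206948
plate yaw 5.5154052833499305 0.0675399037026611
```

The bracket's front-edge midpoint plus 27 mm gives a lift point of about (0.676, 0.036), which matches the boss measurement. I slide in and stop short of contact, then feel forward.

```bash
python3 - <<'E'
from h import *
plan([0.5937,0.0294,.0222],4.8); plan([0.6057,0.0304,.0222],4.8)
E
```

```text
delta [ 0.1227 -0.0011  0.0012] rot [-0.0005 -0.0007  0.0051]
delta [ 0.1528 -0.0009  0.0013] rot [-0.0005 -0.0007  0.0051]
```

Request:
drive_tool --delta_pos '[[0.02,-0.001,0],[0.05,-0.002,0],[0.08,-0.003,0],[0.11,-0.003,0],[0.122,-0.003,0],[0.122,-0.003,0]]' --rot '[[0,0,0.002],[0,0,0.005],[0,0,0.005],[0,0,0.005],[0,0,0.005],[0,0,0.005]]'

```text
time_s: 6.48
tcp_pos: [0.5933, 0.0292, 0.0226]
eef_rot: [3.141, -0.0, 0.083]
contact_force: [-1.7, -0.1, 4.8]
grip_width: 0.0392
grasp_force: 62.8
```

Request:
drive_tool --delta_pos '[[0.0075,0,0],[0.0125,0,0],[0.0175,0,0]]' --rot '[[0,0,0],[0,0,0],[0,0,0]]'

```text
time_s: 6.85
tcp_pos: [0.5994, 0.0297, 0.0226]
eef_rot: [3.142, 0.002, 0.083]
contact_force: [-9.6, -1.0, 8.9]
grip_width: 0.0398
grasp_force: 63.2
```

Request:
drive_tool --delta_pos '[[0.0025,0,0],[0.005,0,0]]' --rot '[[0,0,0],[0,0,0]]'

```text
time_s: 7.1
tcp_pos: [0.6014, 0.0299, 0.0226]
eef_rot: [3.142, 0.002, 0.083]
contact_force: [-10.2, -0.5, 10.3]
grip_width: 0.0396
grasp_force: 63.2
```

Request:
drive_tool --delta_pos '[[0.0025,0,0],[0.005,0,0]]' --rot '[[0,0,0],[0,0,0]]'

```text
time_s: 7.35
tcp_pos: [0.6034, 0.03, 0.0226]
eef_rot: [3.142, 0.002, 0.083]
contact_force: [-10.5, -0.1, 9.4]
grip_width: 0.0396
grasp_force: 63.2
```

Request:
drive_tool --delta_pos '[[0.0025,0,0],[0.005,0,0]]' --rot '[[0,0,0],[0,0,0]]'

```text
time_s: 7.6
tcp_pos: [0.6054, 0.0302, 0.0226]
eef_rot: [3.141, 0.001, 0.083]
contact_force: [-9.5, -0.4, 8.3]
grip_width: 0.0392
grasp_force: 63.2
```

Request:
drive_tool --delta_pos '[[0.0025,0,0],[0.0025,0,0]]' --rot '[[0,0,0],[0,0,0]]'

```text
time_s: 7.85
tcp_pos: [0.6065, 0.0303, 0.0226]
eef_rot: [3.142, 0.001, 0.083]
contact_force: [-8.9, -0.2, 8.6]
grip_width: 0.0395
grasp_force: 63.2
```

Request:
drive_tool --delta_pos '[[0.0025,0,0],[0.0025,0,0]]' --rot '[[0,0,0],[0,0,0]]'

```text
time_s: 8.1
tcp_pos: [0.6075, 0.0304, 0.0226]
eef_rot: [3.142, 0.001, 0.083]
contact_force: [-8.1, -0.5, 8.4]
grip_width: 0.0391
grasp_force: 63.2
```

Request:
drive_tool --delta_pos '[[0.0025,0,0],[0.0025,0,0]]' --rot '[[0,0,0],[0,0,0]]'

```text
time_s: 8.35
tcp_pos: [0.608, 0.0304, 0.0226]
eef_rot: [3.142, 0.003, 0.083]
contact_force: [-14.3, -1.6, 12.1]
grip_width: 0.0398
grasp_force: 63.6
```

Request:
drive_tool --delta_pos '[[0.0025,0,0],[0.0025,0,0]]' --rot '[[0,0,0],[0,0,0]]'

```text
time_s: 8.6
tcp_pos: [0.6081, 0.0304, 0.0226]
eef_rot: [-3.142, 0.005, 0.084]
contact_force: [-23.4, -1.5, 16.7]
grip_width: 0.0392
grasp_force: 64.3
```

```bash
python3 - <<'E'
from h import *
st(); im=snap('wrist','w3.png')
print([(n,np.round(d['centre'],3).tolist(),round(d['conf'],2)) for n in ['saddle','lift_point'] for d in bot.recognise(n,'wrist')[:1]])
E
```

```text
{'time_s': 8.6, 'joint_pos': [-0.01, 0.6685, 1.503, -0.0005, 0.975, 1.4776], 'tcp_pos': [0.6081, 0.0304, 0.0226], 'eef_rot': [-3.1416, 0.005, 0.0835], 'contact_force': [-23.4235, -1.5082, 16.7264], 'grip_width': 0.0392, 'grasp_force': 64.2726}
[('lift_point', [0.687, 0.036, 0.074], 0.64)]
```

View pics/w3.png

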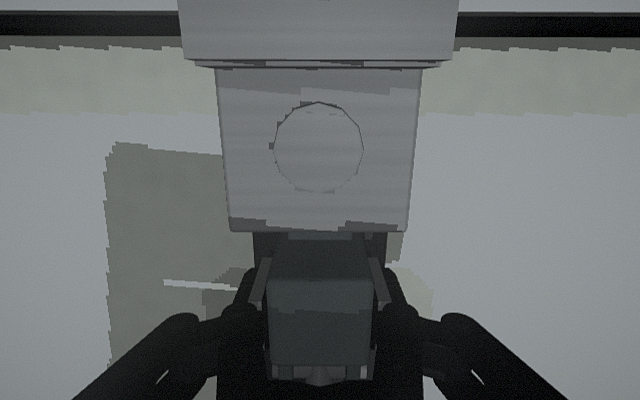

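The saddle is firm against the lip: force rose to 23 N with no further motion. The boss, at (318.5,148), lies on the jack's centreline at u≈321, within 1 mm. I ease the push, release and rise.

Request:
drive_tool --delta_pos '[[-0.003,0,-0.001],[-0.0045,0,-0.002],[-0.0045,0,-0.002]]' --rot '[[0,0,0],[0,0,0],[0,0,0]]'

```text
time_s: 9.12
tcp_pos: [0.6079, 0.0305, 0.0226]
eef_rot: [3.141, 0.001, 0.083]
contact_force: [-3.7, -2.6, -1.8]
grip_width: 0.0396
grasp_force: 62.1
```

Request:
drive_tool --delta_pos '[[0,0,0],[0,0,0],[0,0,0],[0,0,0]]' --rot '[[0,0,0],[0,0,0],[0,0,0],[0,0,0]]' --claw 84

```text
time_s: 9.62
tcp_pos: [0.6083, 0.0311, 0.023]
eef_rot: [-3.142, -0.0, 0.083]
contact_force: [-0.4, -0.4, 0.9]
grip_width: 0.084
grasp_force: 0.0
```

Request:
drive_tool --delta_pos '[[0,0,-0.06],[0,0,-0.18],[0,0,-0.3],[0,0,-0.38],[0,0,-0.4],[0,0,-0.4]]' --rot '[[0,0,0],[0,0,0],[0,0,0],[0,0,0],[0,0,0],[0,0,0]]'

```text
time_s: 10.38
tcp_pos: [0.608, 0.0311, 0.1823]
eef_rot: [-3.142, 0.0, 0.083]
contact_force: [-0.4, 0.1, -0.3]
grip_width: 0.0838
grasp_force: 0.0
```

```bash
python3 - <<'E'
from h import *
st(); snap('top','t2.png'); im=snap('wrist','w4.png')
print([(c,n,np.round(d['centre'],3).tolist(),round(d['conf'],2)) for c in ['wrist','top'] for n in ['saddle','lift_point','jack','handle_bar'] for d in bot.recognise(n,c)[:1]])
plan([0.4576,0.0174,0.18],4.8)
E
```

```text
{'time_s': 10.375, 'joint_pos': [-0.0091, 0.4715, 1.401, 0.0, 1.2695, 1.4783], 'tcp_pos': [0.608, 0.0311, 0.1823], 'eef_rot': [-3.1415, 0.0004, 0.0834], 'contact_force': [-0.42, 0.1123, -0.3248], 'grip_width': 0.0838, 'grasp_force': 0.0}
[('wrist', 'lift_point', [0.692, 0.04, 0.08], 0.89), ('wrist', 'jack', [0.577, 0.025, 0.057], 0.56), ('wrist', 'handle_bar', [0.522, 0.02, 0.088], 0.7)]
delta [-0.3779  0.0026  0.0067] rot [-0.      0.0002 -0.0003]
```

View pics/w4.png

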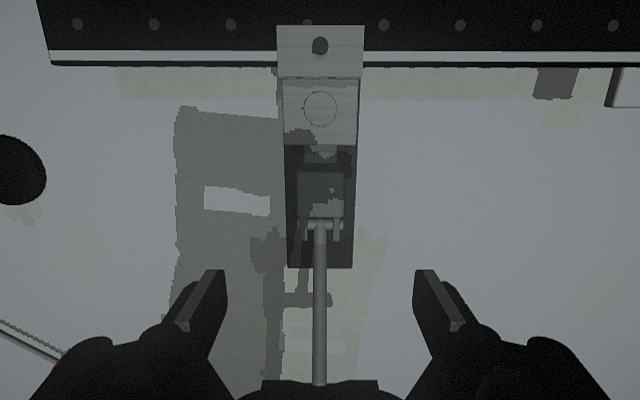

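The jack is in place: boss at (320,108), block at (320,190) and the plate parallel to the bracket. Now I go above the bar with the fingers shut.

Request:
drive_tool --delta_pos '[[-0.06,0.001,0],[-0.16,0.003,0],[-0.26,0.003,0],[-0.34,0.003,0],[-0.378,0.003,0],[-0.378,0.003,0],[-0.378,0.003,0]]' --rot '[[0,0,0],[0,0,0],[0,0,0],[0,0,0],[0,0,0],[0,0,0],[0,0,0]]' --claw 0

```text
time_s: 11.75
tcp_pos: [0.4582, 0.0172, 0.183]
eef_rot: [3.142, -0.0, 0.083]
contact_force: [-0.1, -1.1, -0.9]
grip_width: 0.0
grasp_force: 0.0
```

```bash
python3 - <<'E'
from h import *
st(); 
print([(c,n,np.round(d['centre'],3).tolist(),round(d['conf'],2)) for c in ['scene'] for _ in [snap(c,'s2.png')] for n in ['handle_bar','jack'] for d in bot.recognise(n,c)[:1]])
plan([0.4576,0.0174,0.136],4.8)
im=cv2.imread('pics/s2.png'); cv2.imwrite('pics/s2c.png',cv2.resize(im[90:290,230:430],None,fx=3,fy=3,interpolation=cv2.INTER_CUBIC))
E
```

```text
{'time_s': 11.75, 'joint_pos': [-0.0423, 0.1452, 1.8287, -0.0, 1.1673, 1.4452], 'tcp_pos': [0.4582, 0.0172, 0.183], 'eef_rot': [3.1415, -0.0005, 0.0833], 'contact_force': [-0.0903, -1.0842, -0.923], 'grip_width': 0.0, 'grasp_force': 0.0}
[('scene', 'handle_bar', [0.472, 0.021, 0.115], 0.56), ('scene', 'jack', [0.568, 0.025, 0.054], 0.94)]
delta [-0.001  -0.0004  0.1168] rot [-0.      0.0002 -0.0002]
```

View pics/s2c.png

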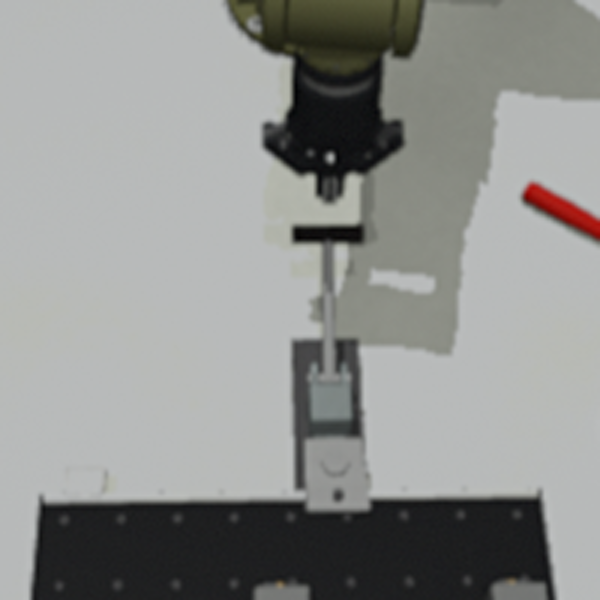

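The scene view shows the shut fingers directly above the bar, centred on it, and the saddle under the bracket. I press along the bar's arc.

Request:
drive_tool --delta_pos '[[0,0,0.05],[0,0,0.1],[0,0,0.12],[0,0,0.1325],[-0.004,0,0.142]]' --rot '[[0,0,0],[0,0,0],[0,0,0],[0,0,0],[0,0,0]]'

```text
time_s: 12.52
tcp_pos: [0.4562, 0.0171, 0.1263]
eef_rot: [3.142, -0.0, 0.083]
contact_force: [-2.1, -0.4, 3.4]
grip_width: 0.0001
grasp_force: 1.5
```

Request:
drive_tool --delta_pos '[[-0.011,0,0.02],[-0.02,0,0.04],[-0.026,0,0.06],[-0.032,0,0.08],[-0.0365,0,0.1],[-0.04,0,0.12],[-0.042,0,0.14],[-0.043,0,0.16]]' --rot '[[0,0,0],[0,0,0],[0,0,0],[0,0,0],[0,0,0],[0,0,0],[0,0,0],[0,0,0]]'

```text
time_s: 13.52
tcp_pos: [0.4384, 0.0156, 0.0619]
eef_rot: [-3.142, 0.001, 0.083]
contact_force: [-5.9, -0.7, 10.8]
grip_width: -0.0
grasp_force: 5.4
```

Request:
drive_tool --delta_pos '[[0,0,0.015],[0,0,0.025],[0,0,0.032],[0,0,0.036]]' --rot '[[0,0,0],[0,0,0],[0,0,0],[0,0,0]]'

```text
time_s: 14.02
tcp_pos: [0.4382, 0.0156, 0.0477]
eef_rot: [3.142, 0.001, 0.083]
contact_force: [-11.4, -1.7, 21.9]
grip_width: -0.0
grasp_force: 10.9
```

```bash
python3 - <<'E'
from h import *
s=st(); a=snap('scene','s3.png'); w=snap('wrist','w5.png')
print([(c,n,np.round(d['centre'],3).tolist(),round(d['conf'],2)) for c in ['scene','wrist'] for n in ['lift_point','handle_bar','jack'] for d in bot.recognise(n,c)[:1]])
c=cv2.resize(a[110:280,260:400],(395,480)); cv2.imwrite('pics/m1.png',np.hstack([c,cv2.resize(w,(400,250))[0:250].copy() if 0 else cv2.copyMakeBorder(cv2.resize(w,(400,250)),0,230,0,0,cv2.BORDER_CONSTANT)]))
E
```

```text
{'time_s': 14.025, 'joint_pos': [-0.0479, 0.3205, 1.988, -0.0002, 0.8343, 1.4397], 'tcp_pos': [0.4382, 0.0156, 0.0477], 'eef_rot': [3.1416, 0.0012, 0.0834], 'contact_force': [-11.4102, -1.7074, 21.8824], 'grip_width': -0.0, 'grasp_force': 10.8759}
[('scene', 'lift_point', [0.691, 0.039, 0.098], 0.85), ('scene', 'handle_bar', [0.468, 0.019, 0.047], 0.69), ('scene', 'jack', [0.567, 0.022, 0.04], 0.84), ('wrist', 'handle_bar', [0.478, 0.019, 0.045], 0.93), ('wrist', 'jack', [0.522, 0.024, 0.011], 0.69)]
```

View pics/m1.png

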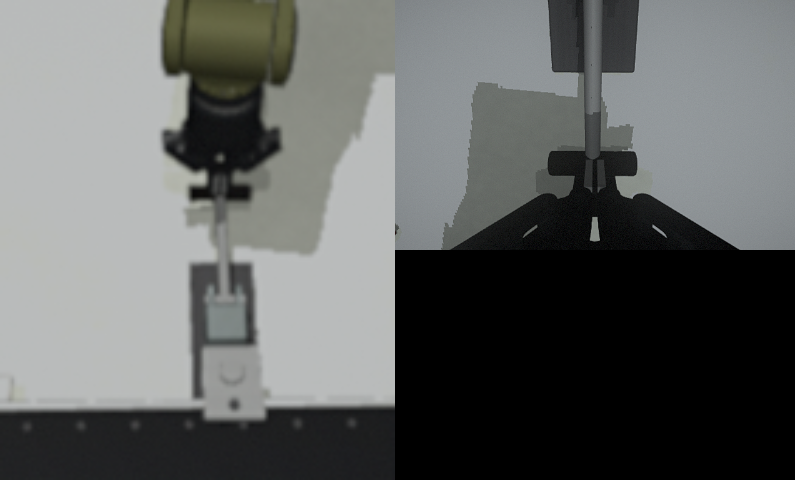

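The montage shows the handle down with the fingertips on the bar, and the bracket raised: the network has the lift point up about 24 mm. I check how the fingertip sits fore and aft on the bar.

```bash
python3 - <<'E'
from h import *
w=cv2.imread('pics/w5.png',0); 
col=w[:,262]; d=np.where(col<40)[0]; d=d[(d>220)&(d<310)]; print(d.min(),d.max(), col[235:300:3].tolist())
for v in (d.min(),d.max()): print(ray('wrist',262,float(v),.042))
p=np.array(bot.observe()['tcp_pos']); print(p, 'tip px',proj('wrist',p))
E
```

```text
242 280 [83, 86, 63, 23, 25, 25, 31, 30, 23, 28, 26, 32, 30, 25, 18, 20, 82, 81, 86, 82, 83, 80]
[0.44877256 0.04520873 0.042     ]
[0.42755832 0.04464131 0.042     ]
[0.43824016 0.01560174 0.04801044] tip px [321.14925949 271.94258334]
```

Request:
drive_tool --delta_pos '[[0,0,-0.012],[0,0,-0.03],[0.001,0,-0.05],[0.003,0,-0.07],[0.0055,0,-0.09],[0.01,0,-0.11],[0.015,0,-0.13],[0.021,0,-0.15]]' --rot '[[0,0,0],[0,0,0],[0,0,0],[0,0,0],[0,0,0],[0,0,0],[0,0,0],[0,0,0]]'

```text
time_s: 15.42
tcp_pos: [0.4484, 0.0163, 0.1086]
eef_rot: [3.141, -0.004, 0.083]
contact_force: [3.5, -0.3, 5.3]
grip_width: 0.0001
grasp_force: 3.0
```

Request:
drive_tool --delta_pos '[[0.009,0,-0.02],[0.018,0,-0.04],[0.026,0,-0.055],[0.027,0,-0.07],[0.027,0,-0.08],[0.027,0,-0.08],[0.027,0,-0.08],[0.027,0,-0.08]]' --rot '[[0,0,0],[0,0,0],[0,0,0],[0,0,0],[0,0,0],[0,0,0],[0,0,0],[0,0,0]]'

```text
time_s: 16.42
tcp_pos: [0.4579, 0.0173, 0.1395]
eef_rot: [-3.142, 0.0, 0.083]
contact_force: [-0.6, -0.5, 0.0]
grip_width: -0.0001
grasp_force: 0.0
```

```bash
python3 - <<'E'
from h import *
s=st(); a=snap('scene','s4.png'); w=snap('wrist','w6.png')
print([(c,n,np.round(d['centre'],3).tolist(),round(d['conf'],2)) for c in ['scene','wrist'] for n in ['lift_point','handle_bar','jack'] for d in bot.recognise(n,c)[:1]])
b=cv2.imread('pics/s2.png',0); d=cv2.absdiff(b[180:,230:430],cv2.cvtColor(a,cv2.COLOR_BGR2GRAY)[180:,230:430]); print('diff vs before stroke',(cv2.GaussianBlur(d,(3,3),0)>25).sum(), np.argwhere(d>40)[:5].tolist())
E
```

```text
{'time_s': 16.425, 'joint_pos': [-0.0423, 0.202, 1.8743, -0.0, 1.0656, 1.4452], 'tcp_pos': [0.4579, 0.0173, 0.1395], 'eef_rot': [-3.1416, 0.0003, 0.0833], 'contact_force': [-0.6078, -0.493, 0.0456], 'grip_width': -0.0001, 'grasp_force': 0.0}
[('scene', 'lift_point', [0.689, 0.041, 0.074], 0.95), ('wrist', 'handle_bar', [0.47, 0.016, 0.115], 0.77), ('wrist', 'jack', [0.534, 0.022, 0.062], 0.96)]
diff vs before stroke 120 [[0, 113], [0, 114], [1, 112], [1, 113], [1, 114]]
```

```bash
python3 - <<'E'
from h import *
a=cv2.imread('pics/s4.png',0);b=cv2.imread('pics/s2.png',0)
# jack plate/block region phase shift between before/after stroke
for nm,(y0,y1,x0,x1) in {'block+plate':(200,236,322,356),'bracket':(234,262,328,356)}.items():
    t=b[y0:y1,x0:x1]; r=cv2.matchTemplate(cv2.resize(a[y0-5:y1+5,x0-5:x1+5],None,fx=4,fy=4,interpolation=3),cv2.resize(t,None,fx=4,fy=4,interpolation=3),cv2.TM_CCOEFF_NORMED)
    _,m,_,l=cv2.minMaxLoc(r); print(nm,m,(np.array(l)-20)/4)
print('scale px/5mm', proj('scene',[.61,.03,.03])-proj('scene',[.605,.03,.03]))
E
```

```text
block+plate 0.9987468719482422 [0. 0.]
bracket 0.9998676776885986 [0. 0.]
scale px/5mm [-0.06983032  1.54115318]
```

Board and jack are back exactly as before the stroke: the lift point reads 0.074 again and there is no image shift. Second stroke.

Request:
drive_tool --delta_pos '[[-0.001,0,0.0245],[-0.005,0,0.034],[-0.016,0,0.054],[-0.025,0,0.074],[-0.031,0,0.094],[-0.037,0,0.114],[-0.0415,0,0.134],[-0.045,0,0.154]]' --rot '[[0,0,0],[0,0,0],[0,0,0],[0,0,0],[0,0,0],[0,0,0],[0,0,0],[0,0,0]]'

```text
time_s: 17.82
tcp_pos: [0.4394, 0.0157, 0.0778]
eef_rot: [-3.142, 0.001, 0.083]
contact_force: [-7.7, -0.4, 10.7]
grip_width: -0.0
grasp_force: 5.8
```

Request:
drive_tool --delta_pos '[[-0.002,0,0.02],[-0.003,0,0.04],[-0.003,0,0.055],[-0.004,0,0.065],[-0.004,0,0.072],[-0.004,0,0.076],[-0.004,0,0.076],[-0.004,0,0.076]]' --rot '[[0,0,0],[0,0,0],[0,0,0],[0,0,0],[0,0,0],[0,0,0],[0,0,0],[0,0,0]]'

```text
time_s: 18.82
tcp_pos: [0.4381, 0.0156, 0.0481]
eef_rot: [-3.142, 0.0, 0.083]
contact_force: [-7.7, 0.7, 18.2]
grip_width: 0.0004
grasp_force: 9.3
```

```bash
python3 - <<'E'
from h import *
s=st(); a=snap('scene','s5.png'); w=snap('wrist','w7.png')
print([(c,n,np.round(d['centre'],3).tolist(),round(d['conf'],2)) for c in ['scene','wrist'] for n in ['lift_point','handle_bar','jack'] for d in bot.recognise(n,c)[:1]])
st(); c=cv2.resize(a[110:280,260:400],(400,486)); cv2.imwrite('pics/m2.png',np.hstack([c,cv2.copyMakeBorder(cv2.resize(w,(400,250)),0,236,0,0,cv2.BORDER_CONSTANT)]))
E
```

```text
{'time_s': 18.825, 'joint_pos': [-0.0479, 0.3193, 1.9887, -0.0001, 0.8339, 1.4395], 'tcp_pos': [0.4381, 0.0156, 0.0481], 'eef_rot': [-3.1416, 0.0003, 0.0834], 'contact_force': [-7.691, 0.6845, 18.1976], 'grip_width': 0.0004, 'grasp_force': 9.3022}
[('scene', 'lift_point', [0.693, 0.036, 0.097], 0.61), ('scene', 'handle_bar', [0.466, 0.023, 0.048], 0.56), ('wrist', 'handle_bar', [0.477, 0.02, 0.045], 0.65), ('wrist', 'jack', [0.52, 0.022, 0.013], 0.57)]
{'time_s': 19.225, 'joint_pos': [-0.0479, 0.3193, 1.9887, -0.0001, 0.8338, 1.4395], 'tcp_pos': [0.4382, 0.0156, 0.0481], 'eef_rot': [3.1416, 0.0002, 0.0834], 'contact_force': [-8.2092, -0.2733, 18.7936], 'grip_width': 0.0003, 'grasp_force': 9.2694}
```

View pics/m2.png

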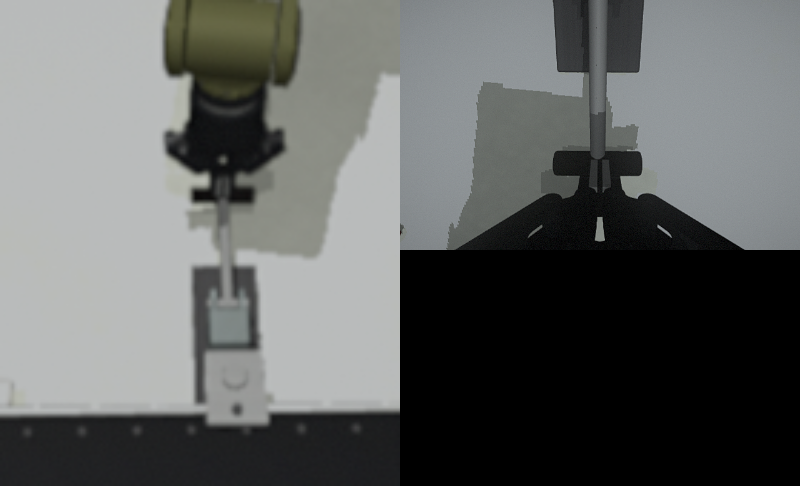

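The handle is down and the bracket is raised (0.097). A small extra press will confirm the stop.

Request:
drive_tool --delta_pos '[[0,0,0.0025],[0,0,0.0025],[0,0,0.0025]]' --rot '[[0,0,0],[0,0,0],[0,0,0]]'

```text
time_s: 19.6
tcp_pos: [0.4382, 0.0156, 0.0474]
eef_rot: [3.142, 0.0, 0.083]
contact_force: [-11.6, -0.6, 25.1]
grip_width: 0.0003
grasp_force: 12.3
```

The force rises about 7 N for 0.7 mm, so the handle is firmly on its stop. Handing in.

```bash
python3 -c "
from plant import bot
print(bot.job_done())"
```

```text
the job is handed in; nothing more can be done
None
```

The job is handed in: the jack's saddle is against the bracket's lip and centred under the boss to within about 1 mm, the trial stroke raised and resettled the board, and the arm is holding the handle on its down stop with the front of the board raised.

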